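Unlock the plate press and hold its arm up

TASK

Free the clamped plate press: with the T-handle driver, turn the slotted lock screw on the press arm anticlockwise as far as it goes, so that its flag swings out of the latch's way, and stand the driver back in the middle hole of its stand. Then pull the latch tab sideways against its spring, lift the arm off its ball stud, and finish with the gripper still holding the arm raised at roughly 40 degrees so that the plate can be taken out; the plate stays in its nest, and fingers do not touch the screw head or disturb the things standing about.

Things in the scene. Friction and masses are not known exactly. Their poses are not given: they have to be found in the camera images.
- press: Plate press, fixed: aluminium base 260 (x) x 150 (y) x 16 mm, origin under its middle, -x end to the robot. A grey arm along x, hinged at the +x end, ends at -x in a coupler head 52 x 52 mm (top 74 mm above the bench) over a 28 mm steel ball stud 85 mm to -x of the origin. Heights here are above the bench with the arm down.
- press_arm (a joint): Angle of the press arm (rad): 0 = down on the ball, grows as the -x end rises, stop at 1.1. Arm with head 0.6 kg; no stay, it falls shut when let go. While the latch is closed, its jaw lies under the ball and the arm cannot rise.
- press_hinge (a point): The arm's hinge axis, 58 mm above the bench, 105 mm to +x of the press origin; the axis runs along the press's y. The latch tab turns about it when the arm rises.
- latch (a joint): Travel of the latch slide along the press's +y (m): 0 = closed, stop at 0.014. A spring closes it with 4 N at 0, 8 N at 0.014. Its jaw clears the ball from 0.005; pull it 0.010 or more to be safe (compliant fingers lose some of the way). It cannot move while the lock screw's flag stands before its lug. It rides on the arm.
- latch_tab (a point): Grip point of the latch's upright steel finger tab: 12 mm thick (y) x 24 mm (x), 75 to 118 mm above the bench, on the +y side of the head. The point is mid-thickness, 104 mm above the bench, 54 mm to +y of the ball. Axes as the press's with the arm down; they turn with the arm. Free all round above 90 mm.
- lock_turn (a joint): Angle of the captive lock screw (rad), positive anticlockwise seen from above: near 0 = locked (its flag points to the press's -y, before the slide's lug), stop at 1.4 = free (flag along the arm); above 1.1 counts as free. It turns with a steady friction of 0.05 N m and stays where it is left; it does not rise.
- screw_slot (a point): Middle of the slot's floor in the screw head, 83 mm above the bench, 59 mm to -x and 24 mm to +y of the press origin. The slot runs along this frame's y: 5.5 mm wide at the floor, bevelled to 9.5 mm at the top, 5 mm deep, 25 mm long, in a head 29 mm across whose rim stands 6 mm above that floor. It turns with the screw, z up.
- lock_screw: The captive lock screw: slotted head 29 mm across, with a flag 10 mm wide and 24 mm long below it; not to be touched by the fingers. Origin on its axis, 8.5 mm below the slot's floor, same axes as screw_slot.
- driver: Loose T-handle driver, 90 g, 86 mm long, standing upright in the stand, tip down. Origin at the middle of the blade's tip, z up along the shaft. The blade is 14 mm wide (along x) and 3 mm thick (y), the shaft 10 mm, a flange 26 mm across at 46 to 52 mm rests on the stand's top. The crossbar runs along x: 64 x 16 x 16 mm, from 70 to 86 mm above the tip.
- driver_grip (a point): Middle of the driver's crossbar, 78 mm above its tip; axes as the driver's (grasp across y, 16 mm).
- driver_tip (a point): Middle of the driver's blade tip; axes as the driver's.
- stand: Fixed grey block 64 x 130 x 48 mm for the driver, origin under its middle. A through hole 19 mm wide in the middle of its top; two 11 mm holes beside it stay empty.
- stand_hole (a point): Mouth of the stand's middle hole, 48 mm above the bench. With the driver home, its tip is 46 mm below this.
- pcr_plate: Loose white 96-well plate 86 x 128 x 15 mm lying in the nest of the press under the arm's sealing frame; origin under its middle. It stays there.
- plate_seat (a point): Where the plate's underside centre lies in the nest, 22 mm to +x of the press origin, 16 mm above the bench.
- buffer_bottle: Bystander: white bottle with a cap, 52 mm across, 106 mm tall, origin under its middle.
- marker: Bystander: black marker pen 140 mm long lying on the bench, origin under its middle.
- plate_rack: Bystander: plate rack 86 x 124 x 22 mm on the bench, origin under its middle.

How it is judged:
By the outcome, as a careful person would: the job done as asked, in the order asked, and still so for the second after the job is handed in, while the arm keeps its last pose, push and grip.
It also fails if it takes over 67 s, if anything falls off the work surface, if the arm or the gripper's body presses on something with over 40 N, if the wrist force passes 120 N, or if a joint passes its speed limit or range.

ROBOT

A 7-joint arm with a two-finger parallel gripper is mounted at the origin on a cart in front of the work surface, level with it; the furniture and walls round the work are solid. World frame = base frame: x ahead of the robot, y to its left, z up, the work surface at z = 0. Lengths are in mm, angles in rad, forces in N, time in s.
With the tool pointing down it reaches from about 375 to 925 mm from the base axis. Payload 3.1 kg.
Tool frame: the origin (TCP) lies midway between the tips of the shut fingers; the grasp point (between the pads) lies 19 mm behind it; z points along the fingers, y is the line along which they close (so a half turn about z gives the same grasp; the last joint's range is limited). The gripper opens to 85 mm and grips with 20 to 120 N. Pads are 22 mm wide; open, the fingers measure 114 mm over their backs; the gripper's body (76 mm by 85 mm) begins 54 mm behind the grasp point. The pads swing forward as they close: fully open they stand 13 mm farther back than shut.
Start: joints at [1.089, 0.383, 0.044, 1.598, -0.018, 1.161, -0.05], TCP at [243.41, -602.706, 231.269] pointing down, gripper open.
Joint ranges: [-2.61, 2.61], [-0.41, 2.15], [-1.48, 1.57], [0, 2.5], [-1.57, 4.71], [0.05, 1.97], [-2.85, 2.85]. Speed limits (rad/s): [2.79, 2.79, 3.14, 3.14, 3.14, 3.14, 3.14].

INTERFACE

Orientations are given as [roll, pitch, yaw] about the fixed x, y, z axes, in that order (R = Rz(yaw) Ry(pitch) Rx(roll)).
In Python, from cell import arm, grab_frame gives the robot as it stands. Calls block until the motion is done:
- arm.move_ptp(position, orientation): joint-space move of the TCP to a pose.
- arm.movel(position, max_speed=150, rotation=None, until_force=None): straight line of the TCP; rotation=None keeps the orientation; max_speed is the mean speed in mm/s. With until_force (N) it stops when the force on the tool has changed by that much, and returns True; else False.
- arm.move_j(angles): joint-space move.
- arm.open_gripper() and arm.grab(strength=None): open the fingers fully, or close them until they stop; strength is the grip in N (None keeps the last).
- arm.wait(seconds).
- arm.ik(position, orientation): joint angles nearest the present ones, or None.
- grab_frame(name): name is "side" or "top" or "wrist"; returns a dict with "pixels" (420x560x3 uint8, blue, green, red), "depth" (420x560 float32, mm along the optical axis (not along the pixel's ray), 0 where there is no reading), "intrinsics" (3x3 intrinsics, pixels), "eye" and "rotation" of the camera in the world. Camera axes: x right, y down, z forward; pixel columns grow to the right and rows downward; lengths in mm; the calibration is good to about 2 mm. A picture is of the moment at which its call begins.
A pose or a line that the arm cannot do raises arm.IKError and nothing moves.
- arm.finish_job(): hands the job in; it is judged then, once.
Readings, each from a call of its own:
- arm.get_time(): time.
- arm.get_joints(): joint angles.
- arm.get_dq(): joint speeds.
- arm.get_effort(): joint torques, N m.
- arm.get_position(): TCP position.
- arm.get_eef_rot(): TCP orientation.
- arm.get_wrist_force(): force on the tool from outside, world axes, zero at the start.
- arm.get_moment(): the same for the moment, N m.
- arm.get_finger_gap(): finger opening in mm.
- arm.get_gripper_force(): force on a finger pad.
Only numpy, scipy, OpenCV 4.12 (cv2) and the standard library are available. Lean on these libraries where they do the work, as an engineer would, in place of code of your own. Each camera call takes 0.05 s, during which the arm holds its last target. There are 200 camera calls.

## Working session

There is one attempt and no reset: what is moved stays moved. The work goes in short steps, each a Python script; the robot and the scene stay as the last script left them, time stands still between calls to the robot, and variables do not carry over. Pictures are saved under pics/ and viewed, at most 10 in all, crops included, and the job is handed in when it is done.

```bash
ls; mkdir -p pics
python3 - <<'E'
from cell import arm, grab_frame
import cv2, numpy as np, pickle
for n in ("top","side"):
    f=grab_frame(n); pickle.dump(f,open(f"{n}.pkl","wb")); cv2.imwrite(f"pics/{n}0.png",f["pixels"])
    print(n,f["eye"],np.round(f["rotation"],4).tolist(),f["intrinsics"])
print(arm.get_time())
E
```

```text
pics
top [ 541.73051271 -195.72639489 1120.20631529] [-3.11, 0.0099, -1.5914] [[394.28344878   0.         278.42708131]
 [  0.         394.28344878 211.85618102]
 [  0.           0.           1.        ]]
side [  236.83751152 -1322.87328325   662.29138696] [-2.0141, 0.0092, -0.3142] [[463.21002554   0.         278.62351578]
 [  0.         463.21002554 208.64875362]
 [  0.           0.           1.        ]]
0.1
```

View pics/top0.png

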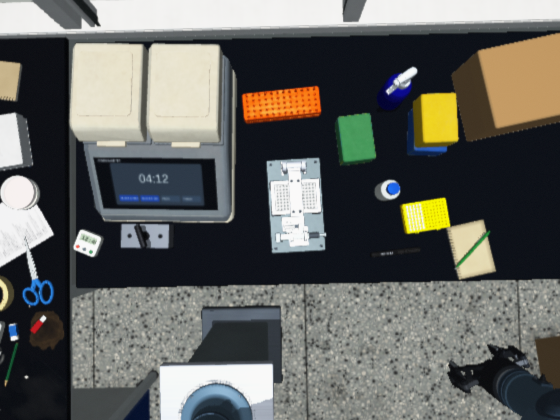

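View pics/side0.png

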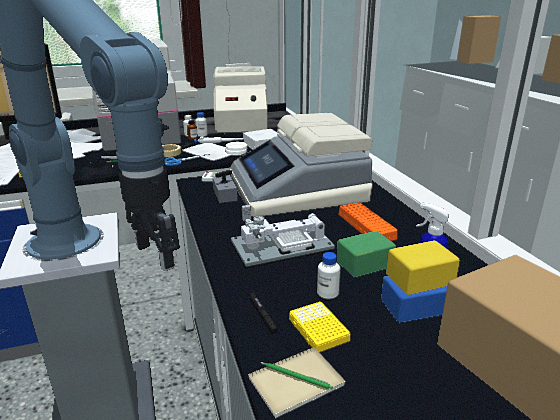

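The top view shows the press at about (296,205) with its head towards the robot at (299,235), and the stand with the driver at (146,236). The side view shows the press at (282,238), the stand at (225,187) and the bottle at (328,275). Next I'll measure them.

```bash
cat > h.py <<'E'
import numpy as np, cv2, pickle
from scipy.spatial.transform import Rotation as Rn
def R(f): return Rn.from_euler('xyz',f["rotation"]).as_matrix()
def ray(f,uv):
    uv=np.atleast_2d(np.asarray(uv,float)); K=f["intrinsics"]
    d=np.c_[(uv-[K[0,2],K[1,2]])/[K[0,0],K[1,1]],np.ones(len(uv))]
    return d@R(f).T
def onz(f,uv,z):
    d=ray(f,uv); e=np.asarray(f["eye"]); return e+d*((z-e[2])/d[:,2])[:,None]
def cloud(f):
    h,w=f["depth"].shape; v,u=np.mgrid[:h,:w]
    P=ray(f,np.c_[u.ravel(),v.ravel()])*f["depth"].reshape(-1,1)+np.asarray(f["eye"])
    P[f["depth"].ravel()==0]=np.nan
    return P.reshape(h,w,3)
def proj(f,P):
    q=(np.atleast_2d(P)-f["eye"])@R(f); q=q@f["intrinsics"].T; return q[:,:2]/q[:,2:]
def tri(f,a,g,b):
    A=[];B=[]
    for F,p in((f,a),(g,b)):
        d=ray(F,p)[0]; d/=np.linalg.norm(d); M=np.eye(3)-np.outer(d,d); A.append(M);B.append(M@F["eye"])
    return np.linalg.lstsq(np.vstack(A),np.concatenate(B),rcond=None)[0]
E
python3 - <<'E'
from h import *
f=pickle.load(open("top.pkl","rb")); C=cloud(f); hsv=cv2.cvtColor(f["pixels"],cv2.COLOR_BGR2HSV)
print("bench z",np.nanmedian(C[255:275,330:360,2]))
g=cv2.cvtColor(f["pixels"],cv2.COLOR_BGR2GRAY)
# press base, stand: height window masks
for n,(u0,u1,v0,v1),lo,hi,z in(("press",(255,340,145,265),8,90,16),("stand",(112,182,220,256),40,54,48)):
    Z=C[v0:v1,u0:u1,2]; m=((Z>lo)&(Z<hi)).astype(np.uint8); 
    if n=="stand": m=((Z>38)&(Z<100)).astype(np.uint8)
    c=max(cv2.findContours(m,cv2.RETR_EXTERNAL,cv2.CHAIN_APPROX_NONE)[0],key=cv2.contourArea).reshape(-1,2)+[u0,v0]
    P=onz(f,c,z)[:,:2]; r=cv2.minAreaRect(P.astype(np.float32)); print(n,r)
Z=C[225:250,115:180,2]; v,u=np.where(Z>70); P=C[v+225,u+115]; print("bar",len(P),np.median(P,0),cv2.minAreaRect(onz(f,np.c_[u+115,v+225],86)[:,:2].astype(np.float32)))
img=cv2.resize(f["pixels"][145:265,255:340],None,fx=5,fy=5,interpolation=cv2.INTER_CUBIC)
im2=cv2.resize(f["pixels"][215:260,110:185],None,fx=5,fy=5,interpolation=cv2.INTER_CUBIC)
s=np.zeros((600,800,3),np.uint8); s[:600,:425]=img; s[:225,425:800]=im2
zz=np.clip((C[145:265,255:340,2])*2,0,255); zz=np.nan_to_num(zz).astype(np.uint8)
s[225:,425:691]=cv2.applyColorMap(cv2.resize(zz,(266,375)),cv2.COLORMAP_JET)
cv2.imwrite("pics/crop1.png",s)
E
```

```text
bench z -0.2547777607318267
press ((596.6746826171875, -234.85894775390625), (259.3114013671875, 152.37432861328125), 2.439939260482788)
stand ((518.9586181640625, 179.12380981445312), (131.82647705078125, 62.590232849121094), 88.82150268554688)
bar 159 [518.77274699 177.83110827  86.45659131] ((519.6453247070312, 177.49461364746094), (62.53876876831055, 18.280933380126953), 17.92839813232422)
```

View pics/crop1.png

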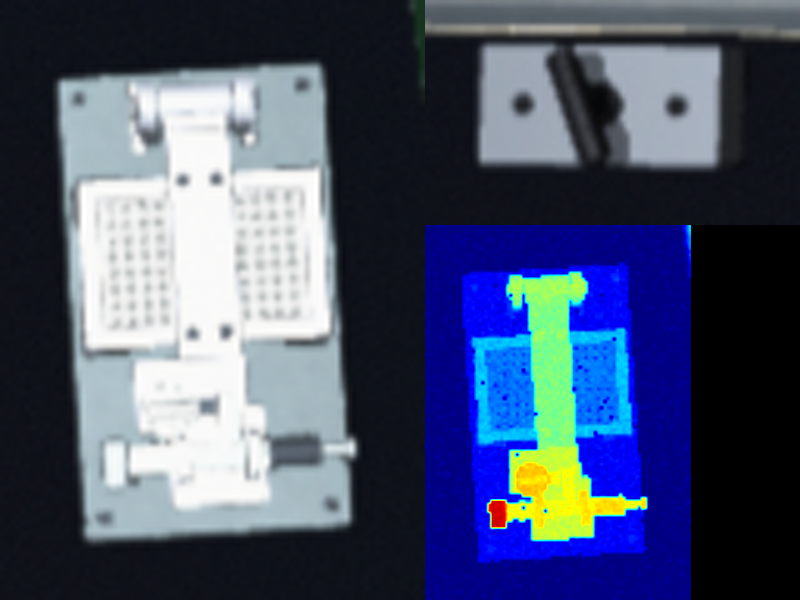

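Run:
```python
from h import *
from cell import arm, grab_frame
f=pickle.load(open("top.pkl","rb")); C=cloud(f)
yaw=np.deg2rad(2.44); o=np.array([596.67,-234.86]); M=np.array([[np.cos(yaw),-np.sin(yaw)],[np.sin(yaw),np.cos(yaw)]])
L=(C[...,:2]-o)@M; 
def reg(n,x0,x1,y0,y1,z0,z1):
    m=(L[...,0]>x0)&(L[...,0]<x1)&(L[...,1]>y0)&(L[...,1]<y1)&(C[...,2]>z0)&(C[...,2]<z1)
    p=L[m]; v,u=np.where(m); print(n,m.sum(),"loc mean",p.mean(0).round(1),"min",p.min(0).round(1),"max",p.max(0).round(1),"z",np.percentile(C[m][:,2],[5,50,95]).round(1))
reg("tab exp(-85,54)",-125,-50,30,90,105,130)
reg("screw exp(-59,24)",-80,-35,2,46,85,95)
reg("head",-115,-58,-30,30,68,80)
reg("arm",-20,90,-40,40,55,90)
reg("-y stuff",-115,-60,-100,-28,60,130)
W=C[...,:2]
for x in range(540,640,12):
    print(x,[int(np.nan_to_num(np.nanmax(np.where((abs(W[...,0]-x)<6)&(abs(W[...,1]-y)<15),C[...,2],0)))) for y in (60,90,120,150,180,210,240,270)])
print(arm.get_eef_rot()); w=grab_frame("wrist"); Rt=Rn.from_euler('xyz',arm.get_eef_rot()).as_matrix()
print("cam in tool",Rt.T@(np.array(w["eye"])-arm.get_position()),(Rt.T@R(w)).round(3).tolist())
for p,ys in(((519,178,61),(.313,.313-np.pi)),((519,178,200),(.313,)),((537,-213,142),(-1.53,-.13,1.61,3.01)),((509,-184,95),(.043,.043-np.pi,))):
    for y in ys:
        q=arm.ik(p,[np.pi,0,y]); print(p,y,None if q is None else np.round(q,2))
for t in (0,.35,.7):
    z=np.array([-190*np.cos(t)-46*np.sin(t)*-1,0]); 
    x=-190*np.cos(t)+37*np.sin(t); zz=58+190*np.sin(t)+37*np.cos(t)
    p=np.r_[o+M@[105+x,66],zz]
    for k in (0,.5,1):
      for s in (0,np.pi):
        q=arm.ik(p,Rn.from_matrix(Rn.from_euler('z',yaw).as_matrix()@Rn.from_euler('y',t*k).as_matrix()@Rn.from_euler('xyz',[np.pi,0,s]).as_matrix()).as_euler('xyz'))
        print(t,k,s,p.round(),None if q is None else np.round(q,2))
```

```text
tab exp(-85,54) 48 loc mean [-84.4  54.9] min [-95.3  48.8] max [-74.2  62.1] z [108.8 116.7 121. ]
screw exp(-59,24) 72 loc mean [-59.7  25.3] min [-77.2  11.1] max [-45.4  37.8] z [85.3 87.4 90.5]
head 265 loc mean [-87.3  -0.1] min [-110.8  -26.5] max [-58.   28.8] z [70.5 74.6 79.5]
arm 521 loc mean [34.9  1.4] min [-19.9 -15.7] max [89.9 18.3] z [60.1 63.7 67.4]
-y stuff 77 loc mean [-84.9 -46.2] min [-92.5 -69.4] max [-76.7 -28.7] z [76.7 82.6 86.1]
540 [4, 8, 51, 51, 90, 52, 52, 3]
552 [59, 58, 53, 53, 87, 51, 51, 4]
564 [84, 84, 82, 78, 78, 77, 72, 71]
576 [93, 93, 91, 90, 91, 90, 89, 89]
588 [101, 101, 101, 99, 100, 101, 100, 98]
600 [107, 107, 108, 105, 105, 104, 104, 102]
612 [113, 114, 112, 112, 111, 110, 110, 110]
624 [118, 119, 118, 117, 117, 116, 116, 116]
636 [125, 124, 123, 125, 123, 123, 122, 122]
[-3.13918396e+00  1.11666354e-04  3.83864413e-01]
cam in tool [  72.49942714   -0.81356674 -142.84180339] [[0.0, -0.959, -0.284], [1.0, -0.0, 0.001], [-0.001, -0.284, 0.959]]
(519, 178, 61) 0.313 [ 0.21  0.53 -0.74  1.94  0.47  0.85 -2.03]
(519, 178, 61) -2.828592653589793
[... 1267 characters left out ...]
72.  158.] [ 0.69  0.47 -0.6   1.73  0.3   1.21  1.6 ]
0.35 1 0 [ 533. -172.  158.] [ 0.34  0.51 -0.2   1.63  0.17  1.37 -1.44]
0.35 1 3.141592653589793 [ 533. -172.  158.] [ 0.64  0.58 -0.6   1.61  0.35  1.42  1.55]
0.7 0 0 [ 577. -170.  209.] [ 0.41  0.33 -0.24  1.73  0.08  1.09 -1.38]
0.7 0 3.141592653589793 [ 577. -170.  209.] [ 0.7   0.38 -0.6   1.72  0.23  1.12  1.65]
0.7 0.5 0 [ 577. -170.  209.] [ 0.32  0.54 -0.21  1.47  0.16  1.49 -1.44]
0.7 0.5 3.141592653589793 [ 577. -170.  209.] [ 0.6   0.6  -0.61  1.45  0.35  1.55  1.55]
0.7 1 0 [ 577. -170.  209.] [ 0.25  0.76 -0.16  1.22  0.21  1.86 -1.45]
0.7 1 3.141592653589793 [ 577. -170.  209.] [ 0.51  0.84 -0.63  1.2   0.43  1.94  1.5 ]
```

Run:
```python
from h import *
from cell import arm, grab_frame
arm.move_ptp([536.7,-213.4,195],[np.pi,0,1.61]); arm.wait(.2)
w=grab_frame("wrist"); pickle.dump((w,arm.get_position(),arm.get_eef_rot()),open("w1.pkl","wb"))
arm.move_ptp([519.3,178,195],[np.pi,0,.313-np.pi]); arm.wait(.2)
v=grab_frame("wrist"); pickle.dump((v,arm.get_position(),arm.get_eef_rot()),open("w2.pkl","wb"))
print(arm.get_time(),proj(w,[536.7,-213.4,83]),proj(v,[519.3,178,88]))
s=np.zeros((600,800,3),np.uint8)
s[:300,:400]=cv2.resize(w["pixels"],(400,300)); s[:300,400:]=cv2.resize(v["pixels"],(400,300))
for k,(F,P) in enumerate(((w,[536.7,-213.4,83]),(v,[519.3,178,88]))):
    x,y=proj(F,P)[0].astype(int); x=np.clip(x,100,460);y=np.clip(y,75,345)
    c=F["pixels"][y-75:y+75,x-100:x+100]; s[300:,400*k:400*k+400]=cv2.resize(c,(400,300),interpolation=cv2.INTER_CUBIC); print("crop",x-100,y-75)
cv2.imwrite("pics/wrist1.png",s)
```

```text
3.8917 [[282.37158344 207.93498197]] [[283.35248185 210.34190879]]
crop 182 132
crop 183 135
```

View pics/wrist1.png

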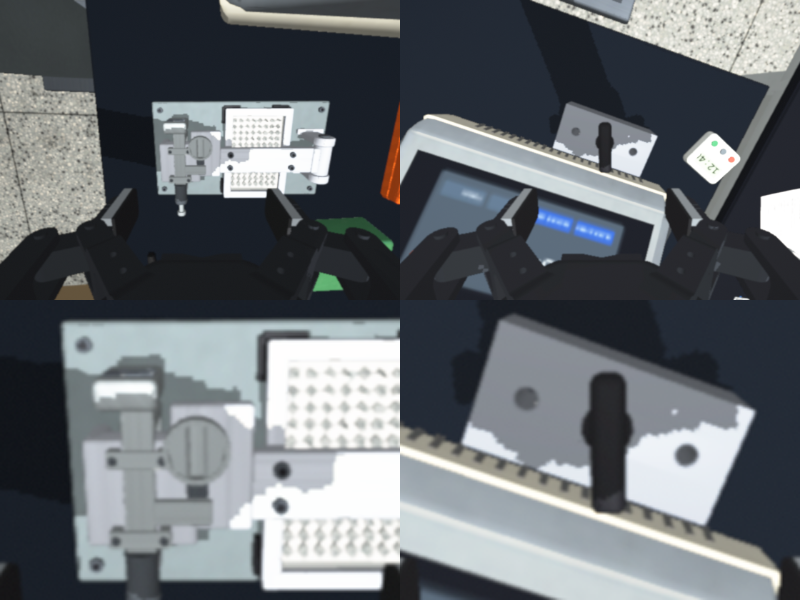

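The left crop shows the slotted head at about wrist pixel (281,206) with its slot nearly upright in the image. The right crop shows the crossbar at about (287,205), also upright. Next I'll fit both.

Run:
```python
from h import *
w,p,r=pickle.load(open("w1.pkl","rb")); g=cv2.cvtColor(w["pixels"],cv2.COLOR_BGR2GRAY)
S=8;u0,v0=262,186;c=cv2.resize(g[v0:v0+42,u0:u0+42],None,fx=S,fy=S,interpolation=cv2.INTER_CUBIC)
top=lambda x:(np.asarray(x,float)+.5)/S-.5+[u0,v0]
ci=cv2.HoughCircles(c,cv2.HOUGH_GRADIENT,1,60,param1=60,param2=15,minRadius=90,maxRadius=150); print("circ",ci[0][:3])
cc=ci[0][0]; ctr=top(cc[:2]); print("pix",ctr,"rim ctr z89",onz(w,ctr,89),"rad mm",cc[2]/S*np.linalg.norm(onz(w,[281,206],89)-onz(w,[280,206],89)))
a=cv2.createCLAHE(4,(2,2)).apply(c); seg=cv2.createLineSegmentDetector().detect(cv2.GaussianBlur(a,(0,0),3))[0][:,0]
for s in seg:
    P=onz(w,top(s.reshape(2,2)),87); d=P[1]-P[0]; L=np.linalg.norm(d)
    if L>8: print("seg",s.round(),"len",L.round(1),"yaw",np.degrees(np.arctan2(d[1],d[0])).round(1)%180,"mid",P.mean(0)[:2].round(1))
v,p2,r2=pickle.load(open("w2.pkl","rb")); h=cv2.cvtColor(v["pixels"],cv2.COLOR_BGR2GRAY)
print(p,r,p2,r2)
m=(h[165:250,265:310]<45).astype(np.uint8); n,lab,st,ce=cv2.connectedComponentsWithStats(m); k=lab[40,22]; 
for row in range(85):
    x=np.where(lab[row]==k)[0]
    if k and len(x) and row%4==0: print(row+165,x.min()+265,x.max()+265,end=" | ")
C=cloud(v); zz=C[165:250,265:310]; M=(zz[...,2]>80)&(zz[...,2]<100); y,x=np.where(M); q=np.c_[x+265,y+165].astype(np.float32); rc=cv2.minAreaRect(onz(v,q,88)[:,:2].astype(np.float32)); print("\nbar depth",rc,np.median(zz[M][:,2]))
big=cv2.cvtColor(a,cv2.COLOR_GRAY2BGR); cv2.circle(big,(int(cc[0]),int(cc[1])),int(cc[2]),(0,0,255),1)
b2=cv2.resize(v["pixels"][165:250,265:310],None,fx=6,fy=6,interpolation=cv2.INTER_CUBIC); b2=cv2.convertScaleAbs(b2,alpha=2)
s=np.zeros((510,620,3),np.uint8); s[:336,:336]=big; s[:,340:610]=b2; cv2.imwrite("pics/fit.png",s)
```

```text
Traceback (most recent call last):
TypeError: 'NoneType' object is not subscriptable
```

Run:
```python
from h import *
w,p,r=pickle.load(open("w1.pkl","rb")); g=cv2.cvtColor(w["pixels"],cv2.COLOR_BGR2GRAY)
S=8;u0,v0=258,183;c=cv2.resize(g[v0:v0+46,u0:u0+46],None,fx=S,fy=S,interpolation=cv2.INTER_CUBIC)
top=lambda x:(np.asarray(x,float)+.5)/S-.5+[u0,v0]
a=cv2.createCLAHE(4,(2,2)).apply(c); a=cv2.GaussianBlur(a,(0,0),3)
mm=np.linalg.norm(onz(w,[281,206],89)-onz(w,[280,206],89)); print("mm/px",mm)
r0=14.5/mm*S
ci=cv2.HoughCircles(a,cv2.HOUGH_GRADIENT,2,20,param1=40,param2=8,minRadius=int(r0*.9),maxRadius=int(r0*1.1))
big=cv2.cvtColor(a,cv2.COLOR_GRAY2BGR)
if ci is not None:
    for cc in ci[0][:3]: print("circ",cc,onz(w,top(cc[:2]),89)[0].round(1))
    cc=ci[0][0]; cv2.circle(big,(int(cc[0]),int(cc[1])),int(cc[2]),(0,0,255),1)
pp=(proj(w,[536.7,-213.4,89])[0]-[u0,v0]+.5)*S-.5; cv2.circle(big,(int(pp[0]),int(pp[1])),int(r0),(0,255,0),1)
seg=cv2.createLineSegmentDetector().detect(a)[0][:,0]
for s in seg:
    P=onz(w,top(s.reshape(2,2)),87); d=P[1]-P[0]; L=np.linalg.norm(d)
    if L>8: print("seg",s.round(),"len",L.round(1),"yaw",np.degrees(np.arctan2(d[1],d[0])).round(1)%180,"mid",P.mean(0)[:2].round(1))
v,p2,r2=pickle.load(open("w2.pkl","rb")); h=cv2.cvtColor(v["pixels"],cv2.COLOR_BGR2GRAY)
print(p,r,p2,r2)
m=(h[165:250,265:310]<40).astype(np.uint8); n,lab=cv2.connectedComponents(m); k=lab[40,22]
for row in range(0,85,4):
    x=np.where(lab[row]==k)[0]
    if k and len(x): print(row+165,x.min()+265,x.max()+265,end=" | ")
C=cloud(v); zz=C[165:250,265:310]; M=(zz[...,2]>80)&(zz[...,2]<100); y,x=np.where(M); q=np.c_[x+265,y+165].astype(np.float32); rc=cv2.minAreaRect(onz(v,q,88)[:,:2].astype(np.float32)); print("\nbar depth",rc,np.median(zz[M][:,2]))
b2=cv2.resize(v["pixels"][165:250,265:310],None,fx=6,fy=6,interpolation=cv2.INTER_CUBIC); b2=cv2.convertScaleAbs(b2,alpha=2)
s=np.zeros((510,680,3),np.uint8); s[:368,:368]=big; s[:,400:670]=b2; cv2.imwrite("pics/fit.png",s)
```

```text
mm/px 0.8537015258688461
circ [173. 201. 128.] [ 533.9 -211.6   89. ]
circ [169.  179.  136.6] [ 533.4 -209.2   89. ]
circ [161. 151. 139.] [ 532.4 -206.1   89. ]
seg [278.  14.  82.  11.] len 20.7 yaw 1.1999999999999886 mid [ 533.9 -191.6]
seg [154. 102. 158. 286.] len 20.5 yaw 93.0 mid [ 532.1 -211.5]
seg [133. 288. 129. 106.] len 20.4 yaw 92.9 mid [ 529.3 -212. ]
[ 536.3948462  -214.51277694  194.97271206] [-3.14148940e+00  2.28099581e-04  1.60805284e+00] [519.78096714 176.79647471 194.87964402] [-3.14123805e+00 -1.71375974e-04 -2.83092724e+00]

bar depth ((515.9281616210938, 179.33872985839844), (62.2680778503418, 15.352022171020508), 18.480009078979492) 87.64306049470959
```

View pics/fit.png

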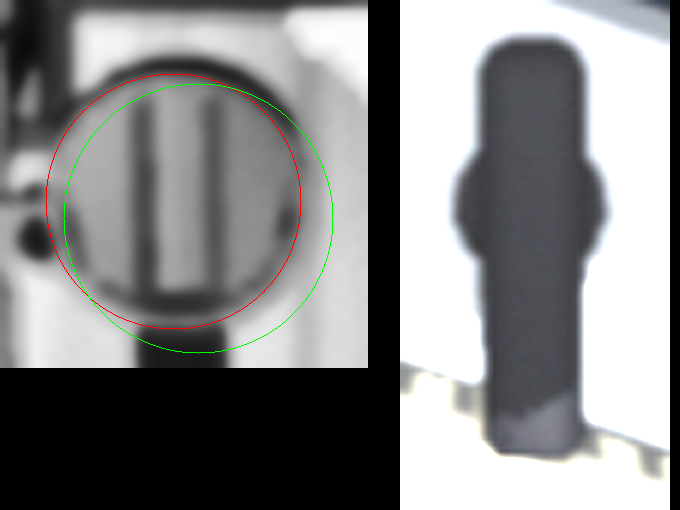

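The bar lies at yaw 18.2°, and the slot runs along yaw 92.9° with its centre near (534.6,-211). The green predicted circle and the fit differ by about 2 mm, which is within calibration. I'll grasp the driver now and use the gripped bar to calibrate the wrist camera.

Run:
```python
from h import *
from cell import arm, grab_frame
Y=.3176-np.pi
arm.movel([517.6,178.5,110],200,[np.pi,0,Y]); arm.movel([517.6,178.5,62],60)
print(arm.get_position(),arm.get_wrist_force())
arm.grab(60); print(arm.get_finger_gap(),arm.get_gripper_force(),arm.get_position())
arm.wait(.1); w=grab_frame("wrist"); pickle.dump((w,arm.get_position(),arm.get_eef_rot()),open("w3.pkl","wb"))
p=arm.get_position(); arm.movel([517.6,178.5,150],120); print(arm.get_wrist_force(),arm.get_finger_gap())
arm.movel([517.6,120,230],200)
arm.wait(.2); w2=grab_frame("wrist"); pickle.dump((w2,arm.get_position(),arm.get_eef_rot()),open("w4.pkl","wb"))
t=grab_frame("top"); pickle.dump(t,open("top2.pkl","wb")); sd=grab_frame("side"); pickle.dump(sd,open("side2.pkl","wb"))
print(arm.get_time(),arm.get_position())
s=np.zeros((600,800,3),np.uint8)
a=cv2.resize(w2["pixels"],(560,420)); s[:420,:560]=a
q=proj(sd,[517,120,200])[0].astype(int); print(q); c=sd["pixels"][q[1]-30:q[1]+30,q[0]-30:q[0]+30]; s[:240,560:]=cv2.resize(c,(240,240),interpolation=cv2.INTER_CUBIC)
cv2.imwrite("pics/grasp.png",s)
```

```text
[517.85786801 178.7828946   62.23644058] [-0.32338353  0.2810703   0.49022539]
15.01825358691064 60.18485069274902 [517.71239064 178.59587654  62.16715931]
[ 0.57659725 -0.56733839 -1.31283744] 15.188111880636884
8.0833 [517.00621145 120.64667549 229.24697674]
[225 145]
```

View pics/grasp.png

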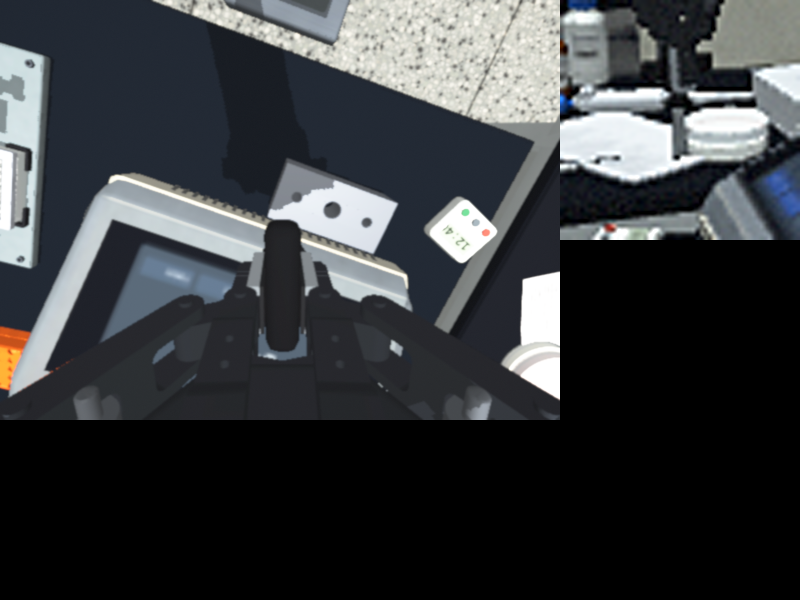

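The driver is held. The bar runs from about (283,222) to (281,350) between the pads, and the empty middle hole is visible at (332,210). Now I'll get the tool-frame offsets.

Run:
```python
from h import *
def tool(p,r,P): return (P-p)@Rn.from_euler('xyz',r).as_matrix()
def toolplane(f,p,r,uv,tz):
    Rt=Rn.from_euler('xyz',r).as_matrix(); e=Rt.T@(np.array(f["eye"])-p); d=ray(f,uv)@Rt; return e+d*((tz-e[2])/d[:,2])[:,None]
for n in("w3","w4"):
    f,p,r=pickle.load(open(n+".pkl","rb")); C=cloud(f); T=(C.reshape(-1,3)-p)@Rn.from_euler('xyz',r).as_matrix(); T=T.reshape(C.shape)
    m=(abs(T[...,2]+26)<5)&(abs(T[...,1])<14)&(abs(T[...,0])<45)
    g=cv2.cvtColor(f["pixels"],cv2.COLOR_BGR2GRAY)
    v,u=np.where(m); print(n,m.sum(),"tz",np.nanmedian(T[m][:,2]))
    if m.sum()>30:
        Q=toolplane(f,p,r,np.c_[u,v],-25.8)[:,:2]; print(cv2.minAreaRect(Q.astype(np.float32)))
        b=np.abs(Q[:,0]-20)<6; print("y range near end",Q[b][:,1].min(),Q[b][:,1].max())
    for row in range(216,360,12): print(row,g[row,256:308:2].tolist()) if n=="w4" else 0
# hole in w4, w2
for n,(a,b,c,d) in(("w4",(318,348,195,225)),):
    f,p,r=pickle.load(open(n+".pkl","rb")); g=cv2.cvtColor(f["pixels"],cv2.COLOR_BGR2GRAY)[c:d,a:b]
    _,m=cv2.threshold(g,0,1,cv2.THRESH_BINARY_INV+cv2.THRESH_OTSU); k=max(cv2.findContours(m,cv2.RETR_EXTERNAL,cv2.CHAIN_APPROX_NONE)[0],key=cv2.contourArea)
    (x,y),R0=cv2.minEnclosingCircle(k); P=onz(f,[x+a,y+c],48)[0]; print("hole",x+a,y+c,R0,P,"dia",np.linalg.norm(onz(f,[x+a+R0,y+c],48)-onz(f,[x+a-R0,y+c],48)))
f=pickle.load(open("top2.pkl","rb")); x,y=proj(f,[519,179,48])[0]; print(x,y); a,c=int(x)-7,int(y)-7
g=cv2.cvtColor(f["pixels"],cv2.COLOR_BGR2GRAY)[c:c+15,a:a+15]; m=(g<90).astype(np.uint8); k=[q for q in cv2.findContours(m,cv2.RETR_EXTERNAL,cv2.CHAIN_APPROX_NONE)[0]]
for q in k: (x,y),R0=cv2.minEnclosingCircle(q); print("top hole",x+a,y+c,R0,onz(f,[x+a,y+c],48)[0])
```

```text
w3 4720 tz -25.873869562278458
((1.5817031860351562, 1.700510025024414), (27.960294723510742, 63.01966857910156), 77.87635040283203)
y range near end -7.267603585747775 8.128856153532992
w4 4706 tz -25.617420010232905
((2.148345947265625, -1.0953407287597656), (63.08484649658203, 27.66621208190918), 10.449851989746094)
y range near end -7.083939968343218 8.296439093583697
216 [136, 128, 106, 76, 65, 64, 188, 232, 236, 237, 237, 237, 237, 237, 237, 237, 237, 237, 236, 236, 237, 236, 236, 236, 236, 236]
228 [158, 160, 178, 214, 236, 114, 31, 31, 33, 33, 35, 34, 33, 34, 34, 34, 34, 33, 32, 31, 31, 47, 136, 209, 226, 232]
240 [164, 163, 162, 153, 63, 32, 34, 35, 34, 36, 37, 38, 37, 38, 37, 37, 38, 36, 36, 34, 33, 32, 120, 250, 251, 241]
252 [164, 164, 165, 144, 73, 32, 34, 34, 36, 36, 38, 38, 37, 37, 37, 37, 37, 36, 36, 34, 34, 32, 68, 118, 123, 136]
264 [138, 138, 138, 99, 33, 30, 33, 35, 35, 36, 36, 37, 37, 37, 37, 36, 36, 36, 36, 34, 33, 31, 33, 102, 138, 138]
276 [138, 138, 106, 40, 34, 31, 32, 33, 35, 36, 36, 36, 38, 38, 37, 38, 36, 36, 36, 34, 33, 31, 33, 42, 109, 138]
288 [203, 19
[... 173 characters left out ...]
35, 35, 34, 32, 30, 35, 54, 53, 40]
312 [38, 39, 51, 55, 40, 30, 31, 32, 34, 35, 36, 37, 37, 36, 36, 36, 36, 35, 35, 34, 32, 30, 39, 54, 50, 37]
324 [42, 39, 49, 55, 43, 27, 31, 33, 34, 35, 35, 37, 38, 36, 36, 36, 36, 36, 35, 34, 33, 30, 42, 55, 48, 37]
336 [45, 59, 101, 103, 98, 44, 30, 32, 33, 34, 35, 35, 36, 36, 36, 36, 36, 35, 34, 33, 33, 46, 99, 104, 100, 57]
348 [40, 80, 104, 104, 103, 104, 99, 53, 33, 33, 34, 33, 34, 35, 35, 35, 35, 34, 33, 55, 99, 103, 104, 103, 103, 77]
hole 332.0 210.0 8.602425575256348 [517.83018522 180.82048028  48.        ] dia 19.152602044326752
145.00602623614802 235.47442302431955
top hole 144.0 235.0 9.219644546508789 [520.34680658 181.73748897  48.        ]
```

Run:
```python
from h import *
from cell import arm, grab_frame
X,Yp=533.8,-212.8; rot=[np.pi,0,1.622]
arm.move_ptp([X,Yp,205],rot); arm.wait(.2)
p=np.array(arm.get_position()); print("reached",p,arm.get_eef_rot())
X+=533.8-p[0]; Yp+=-212.8-p[1]
arm.movel([X,Yp,153],100); arm.wait(.2); print(arm.get_position()); print("F0",arm.get_wrist_force(),arm.get_moment())
hit=arm.movel([X,Yp,142.5],15,until_force=5); arm.wait(.1)
print(hit,arm.get_position(),arm.get_wrist_force(),arm.get_moment(),arm.get_finger_gap(),arm.get_time())
s=grab_frame("side"); pickle.dump(s,open("side3.pkl","wb"))
w=grab_frame("wrist"); pickle.dump((w,arm.get_position(),arm.get_eef_rot()),open("w5.pkl","wb"))
```

```text
reached [ 534.44119915 -210.88387948  205.21215007] [ 3.14109801e+00 -4.42205184e-04  1.62550977e+00]
[ 533.94161797 -214.88283818  153.98953614]
F0 [-0.37806308  0.66640596 -1.00500383] [ 0.00940707  0.01769198 -0.00215601]
False [ 533.23397985 -214.73077277  142.4687705 ] [-0.41526994 -1.21056056 -1.07612625] [ 0.03524026 -0.02976348  0.00794784] 15.23436993756716 11.3667
```

Run:
```python
from h import *
from cell import arm, grab_frame
p=np.array(arm.get_position())
arm.movel([533.4,-213.8,142.0],15); arm.wait(.1); print(arm.get_position(),arm.get_wrist_force())
hit=arm.movel([533.4,-213.8,138.5],12,until_force=4); arm.wait(.1); p=np.array(arm.get_position())
print(hit,p,arm.get_wrist_force(),arm.get_moment())
# probe lateral across slot (world x)
z=p[2]
for dx in(2,-2):
    h=arm.movel([533.4+dx,-213.8,z],10,until_force=3); print(dx,h,arm.get_position(),arm.get_wrist_force())
    arm.movel([533.4,-213.8,z],20)
print(arm.get_time())
s=grab_frame("side"); q=proj(s,[533,-213,100])[0].astype(int); print(q)
pic=np.zeros((480,760,3),np.uint8); pic[:480,:480]=cv2.resize(s["pixels"][q[1]-40:q[1]+40,q[0]-40:q[0]+40],(480,480),interpolation=cv2.INTER_CUBIC)
w=grab_frame("wrist"); pic[:210,480:760]=cv2.resize(w["pixels"],(280,210)); cv2.imwrite("pics/ins.png",pic)
```

```text
[ 533.49223897 -214.21191     142.31402133] [-0.87642193 -0.88805306  0.75300834]
True [ 533.53250049 -214.43709918  142.20955727] [-1.10072417  0.5708677   4.94937914] [ 0.03904487  0.16951071 -0.01737753]
2 False [ 534.32497312 -214.23008379  142.22171585] [-3.01022061 -0.42129156  6.24337075]
-2 False [ 532.14488369 -213.7265582   142.30453314] [ 1.84161272 -1.52640483  2.4943491 ]
13.4417
[258 214]
```

View pics/ins.png

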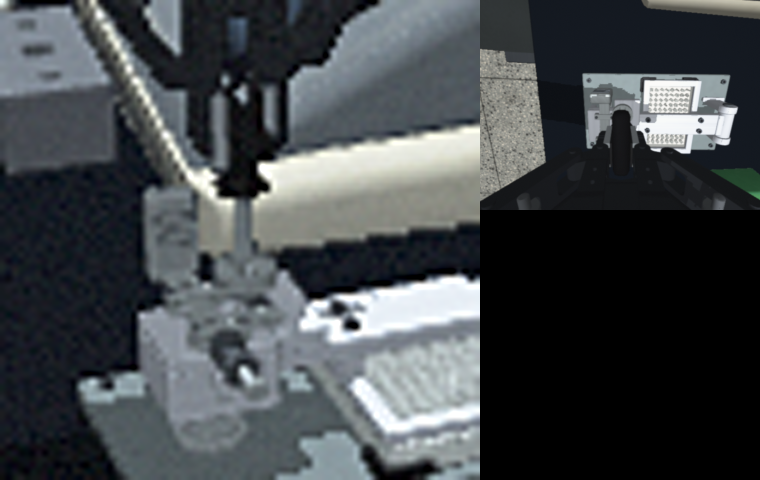

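The side picture shows the blade seated in the screw head at about (240,255). The probe forces confirm it is in the slot, with play about x = 533.1. Now I'll turn it in steps while watching the forces.

Run:
```python
from h import *
from cell import arm
b=1.8; S=np.array([533.2,-211.0]); y0=1.622; z=141.8; c=np.zeros(2)
M0=arm.get_moment()[2]
for k in range(0,9):
    a=min(k*.2,1.6); y=y0+a
    t=S+c-b*np.array([np.cos(y),np.sin(y)])
    arm.movel([t[0],t[1],z],60,[np.pi,0,y])
    F=np.array(arm.get_wrist_force()); m=arm.get_moment()[2]
    print(round(a,2),"F",F.round(1),"Mz",round(m,3),"yaw",round(arm.get_eef_rot()[2],3),np.round(arm.get_position(),1),"c",c.round(1))
    f=F[:2]-[-.4,0.2]; 
    if np.linalg.norm(f)>3: c=np.clip(c+f/np.linalg.norm(f)*.5,-3,3)
    if abs(m-M0)>.35: break
arm.wait(.2); print(arm.get_moment(),arm.get_wrist_force(),arm.get_time(),arm.get_joints()[6])
```

```text
0.0 F [-1.2 -0.8  6. ] Mz -0.014 yaw 1.622 [ 532.8 -213.6  142.2] c [0. 0.]
0.2 F [-1.6 -0.6  6.9] Mz -0.018 yaw 1.821 [ 533.1 -213.7  142.2] c [0. 0.]
0.4 F [-2.3 -2.5  6.4] Mz -0.04 yaw 2.021 [ 533.2 -214.1  142.2] c [0. 0.]
0.6 F [-1.5 -1.7  6.6] Mz -0.061 yaw 2.221 [ 533.5 -214.4  142.2] c [-0.3 -0.4]
0.8 F [-0.8 -2.7  6.6] Mz -0.085 yaw 2.421 [ 533.9 -214.5  142.3] c [-0.3 -0.4]
1.0 F [-1.3 -3.1  6. ] Mz -0.032 yaw 2.621 [ 534.3 -214.5  142.3] c [-0.3 -0.4]
1.2 F [ 0.2 -3.5  4.8] Mz -0.034 yaw 2.818 [ 534.7 -214.4  142.2] c [-0.4 -0.9]
1.4 F [ 0.4 -4.   5.1] Mz -0.015 yaw 3.018 [ 535.1 -214.2  142.3] c [-0.3 -1.4]
1.6 F [ 0.3 -4.3  4.6] Mz -0.052 yaw -3.064 [ 535.5 -214.   142.3] c [-0.2 -1.9]
[-1.47131736 -0.26057254 -0.1014833 ] [ 0.90442014 -5.33685783  4.76762557] 16.7917 1.6568756086773364
```

Run:
```python
from h import *
from cell import arm
b=1.8; S=np.array([533.2,-211.0]); y0=1.622; z=141.8; c=np.array([-.2,-2.6])
for a in np.arange(1.65,2.1,.05):
    y=y0+a; t=S+c-b*np.array([np.cos(y),np.sin(y)])
    arm.movel([t[0],t[1],z],60,[np.pi,0,y]); arm.wait(.05)
    F=np.array(arm.get_wrist_force()); m=arm.get_moment()[2]
    print(round(a,2),"F",F.round(1),"Mz",round(m,3),"yaw",round(arm.get_eef_rot()[2]%(2*np.pi)-y0,3))
    f=F[:2]-[-.4,.2]
    if np.linalg.norm(f)>3: c=c+f/np.linalg.norm(f)*.4
    if abs(m)>.3: break
print(arm.get_time(),arm.get_joints()[6])
```

```text
1.65 F [ 0.8 -4.2  5.1] Mz -0.05 yaw 1.648
1.7 F [ 0.4 -5.   4.9] Mz -0.098 yaw 1.698
1.75 F [ 0.9 -4.8  4.8] Mz -0.143 yaw 1.748
1.8 F [ 0.3 -3.3  4.7] Mz -0.25 yaw 1.798
1.85 F [ 2.3 -3.2  5.1] Mz -0.256 yaw 1.848
1.9 F [ 2.1 -3.9  5.2] Mz -0.307 yaw 1.899
18.5917 1.9314310747415047
```

Run:
```python
from h import *
from cell import arm, grab_frame
y=1.622+1.5; p=np.array(arm.get_position()); t=[534.9,-214.6]
arm.movel([t[0],t[1],142.2],60,[np.pi,0,y]); arm.wait(.05); print(arm.get_wrist_force(),arm.get_moment()[2])
arm.movel([t[0],t[1],160],60); arm.movel([t[0],t[1],205],150); print(arm.get_wrist_force(),arm.get_finger_gap())
arm.movel([t[0]+50,t[1],225],200); arm.wait(.15)
w=grab_frame("wrist"); pickle.dump((w,arm.get_position(),arm.get_eef_rot()),open("w6.pkl","wb"))
x,y=proj(w,[533.5,-212,86])[0].astype(int); print(x,y,arm.get_time())
y0=max(y-60,0)
cv2.imwrite("pics/screw2.png",cv2.resize(w["pixels"][y0:y0+120,x-80:x+80],(640,480),interpolation=cv2.INTER_CUBIC))
```

```text
[ 1.16852503 -2.2937879   5.1414174 ] -0.06599517700664762
[-0.8044847   0.62369019 -0.93800082] 14.958872259783368
283 149 20.7083
```

View pics/screw2.png

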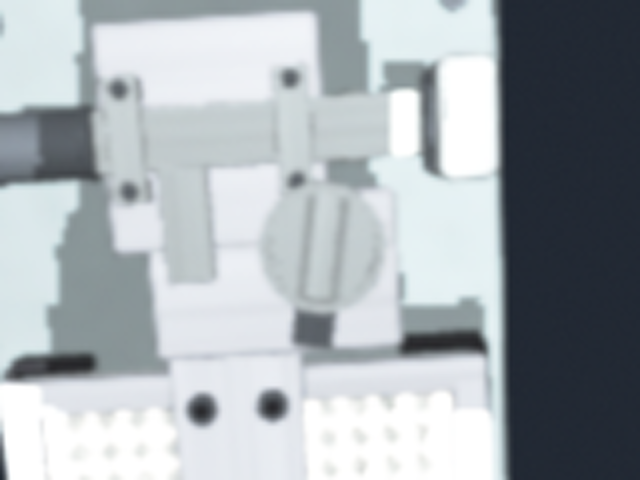

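The slot has turned about 80° and the dark flag at (314,328) now points along the arm, so the screw is free. Next I'll return the driver to the stand.

Run:
```python
from h import *
from cell import arm, grab_frame
rot=[np.pi,0,-2.824]
arm.movel([519,-50,230],350,rot); arm.movel([519,179.8,150],250); arm.wait(.2)
p=np.array(arm.get_position()); print(p)
arm.movel([519,179.8,112],120); arm.wait(.1); print(arm.get_position(),arm.get_wrist_force())
h=arm.movel([519,179.8,63],45,until_force=6); arm.wait(.1)
print(h,arm.get_position(),arm.get_wrist_force(),arm.get_moment(),arm.get_time())
```

```text
[519.75533129 178.06462737 150.2697859 ]
[519.55336865 180.28336127 112.70815984] [ 0.4875608  -0.58625239 -0.91056327]
False [519.32084288 179.88097958  63.36739019] [-0.09658943  0.090971   -2.01591307] [-0.02456143 -0.03804724 -0.0144693 ] 24.6
```

Run:
```python
from h import *
from cell import arm, grab_frame
h=arm.movel([519,179.8,60.8],20,until_force=3); print(h,arm.get_position(),arm.get_wrist_force())
arm.open_gripper(); print(arm.get_finger_gap())
arm.movel([519,179.8,130],120); arm.movel([519,179.8,195],200); arm.wait(.15)
w=grab_frame("wrist"); t=grab_frame("top"); pickle.dump(t,open("top3.pkl","wb"))
C=cloud(w); x,y=proj(w,[519,179,88])[0].astype(int); Z=C[y-45:y+45,x-30:x+30]; m=(Z[...,2]>70)&(Z[...,2]<110)
v,u=np.where(m); print("bar",cv2.minAreaRect(onz(w,np.c_[u+x-30,v+y-45],88)[:,:2].astype(np.float32)),np.percentile(Z[m][:,2],[5,50,95]),arm.get_time())
# tab, from w6 and top3
for n,f,bx in(("w6",pickle.load(open("w6.pkl","rb"))[0],None),("top",t,None)):
    C=cloud(f); m=(C[...,2]>106)&(C[...,2]<128)&(abs(C[...,0]-509)<25)&(abs(C[...,1]+184)<25); v,u=np.where(m)
    print("tab",n,m.sum(),cv2.minAreaRect(onz(f,np.c_[u,v],118)[:,:2].astype(np.float32)))
f=pickle.load(open("w6.pkl","rb"))[0]; print("screw w6",onz(f,[283-80+322/4,149-60+247/4],88))
```

```text
True [519.6060864  180.14141762  62.04211787] [-0.16823837 -0.17301895  4.12428063]
85.5563559336582
bar ((526.9661865234375, 180.18275451660156), (33.35054397583008, 79.17170715332031), 87.46788024902344) [72.16591419 87.37475838 89.09504508] 26.9417
tab w6 519 ((507.0721435546875, -184.27615356445312), (23.403064727783203, 12.698721885681152), 0.3627209961414337)
tab top 48 ((509.7767639160156, -182.7969207763672), (12.695762634277344, 20.27550506591797), 88.83477020263672)
screw w6 [[ 534.4843949  -211.80355621   88.        ]]
```

Run:
```python
from h import *
from cell import arm, grab_frame
yw=.0426; rot=[np.pi,0,yw]; x,y=504.2,-184.4
arm.movel([519,20,215],350); arm.move_ptp([x,y,190],rot)
arm.movel([x,y,135],150); arm.wait(.3)
print(arm.get_position(),arm.get_eef_rot(),arm.get_wrist_force())
w=grab_frame("wrist"); pickle.dump((w,arm.get_position(),arm.get_eef_rot()),open("w7.pkl","wb"))
C=cloud(w); T=(C-np.array(arm.get_position()))@Rn.from_euler('xyz',arm.get_eef_rot()).as_matrix()
m=(C[...,2]>112)&(C[...,2]<124)&(abs(T[...,0])<25)&(abs(T[...,1])<20); v,u=np.where(m)
print("tab in world",m.sum(),cv2.minAreaRect(onz(w,np.c_[u,v],118)[:,:2].astype(np.float32)),np.nanmedian(C[m],0),arm.get_time())
pic=cv2.resize(w["pixels"],(560,420)); cv2.imwrite("pics/tab.png",pic)
```

```text
[ 504.80350716 -184.65449534  135.80161957] [ 3.14119036e+00 -1.45591738e-03  4.26995334e-02] [ 0.3519355   0.25298712 -0.47567125]
tab in world 822 ((508.644287109375, -182.7430419921875), (24.772302627563477, 11.669110298156738), 2.4166009426116943) [ 508.80768649 -182.69903469  117.96974167] 30.4583
```

View pics/tab.png

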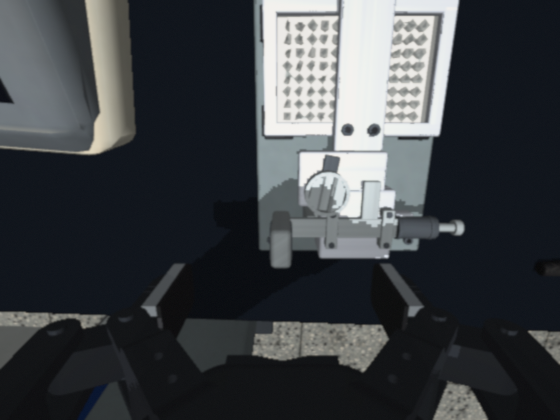

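The tab is at about (281,240), centred between the open fingers, and the flag at (331,163) lies along the arm. I'll grip the tab and pull the latch.

Run:
```python
from h import *
from cell import arm, grab_frame
yw=.0426; x,y=505.5,-183.5; d=np.array([-np.sin(yw),np.cos(yw)])
arm.movel([x,y,95],60); arm.wait(.2); p0=np.array(arm.get_position()); F0=np.array(arm.get_wrist_force()); print(p0,F0)
arm.grab(80); arm.wait(.2); p=np.array(arm.get_position()); F1=np.array(arm.get_wrist_force()); print(arm.get_finger_gap(),arm.get_gripper_force(),p,F1)
for s in (4,8,11,12.5,13.5,14.5,15.5):
    arm.movel([x+s*d[0],y+s*d[1],95],40); arm.wait(.15)
    F=np.array(arm.get_wrist_force()); q=np.array(arm.get_position()); f=-(F-F0)[:2]@d
    print(s,F.round(1),"pull",round(f,2),"moved",round((q-p0)[:2]@d,2),arm.get_moment().__repr__()[:60],arm.get_finger_gap())
    if f>7.3: break
print(arm.get_time())
```

```text
[ 505.80060109 -183.66601548   95.3989044 ] [ 0.61065166  0.14196012 -0.0356664 ]
10.455485457098327 78.37131142616272 [ 505.50604052 -183.72481846   95.181323  ] [-0.18163295 -0.9564587   2.26003615]
4 [-0.  -4.7 -0.8] pull 4.79 moved 3.08 array([-0.96097308, -0.08463339, -0.01767889]) 10.471535126649172
8 [ 1.  -6.  -1.1] pull 6.18 moved 7.19 array([-1.04615676, -0.14905414,  0.00639063]) 10.233122078805202
11 [ 0.9 -5.4 -2.5] pull 5.57 moved 9.79 array([-1.20089533, -0.22537156,  0.00767761]) 10.505722066352064
12.5 [ 1.4 -6.7 -3.2] pull 6.87 moved 11.1 array([-1.31572638, -0.24752763,  0.0021852 ]) 10.371219149233363
13.5 [ 0.9 -7.9 -2.7] pull 8.08 moved 11.9 array([-1.40605427, -0.27779637, -0.00718517]) 10.498206959693311
34.3417
```

```bash
cat > lift.py <<'E'
from h import *
yw=.0426; s=14.5; B=np.array([505.5-s*np.sin(yw),-183.5+s*np.cos(yw),95.]); Rz=Rn.from_euler('z',yw)
V=np.array([-192,0,37.]); H=B-Rz.apply(V)
def pose(t):
    Ry=Rn.from_euler('y',t); return H+Rz.apply(Ry.apply(V)),(Rz*Ry*Rn.from_euler('x',np.pi)).as_euler('xyz')
E
python3 - <<'E'
from lift import *
from cell import arm, grab_frame
arm.movel(list(B),30); arm.wait(.1); print(arm.get_position(),arm.get_wrist_force())
ok=True
for t in(.03,.06,.1,.2,.3,.4):
    P,r=pose(t); arm.movel(list(P),60,list(r)); F=np.array(arm.get_wrist_force())
    print(t,F.round(1),(np.array(arm.get_position())-P).round(1),round(arm.get_finger_gap(),2))
    if np.linalg.norm(F)>22: ok=False; break
print(ok,arm.get_time())
sd=grab_frame("side"); q=proj(sd,[560,-210,90])[0].astype(int)
cv2.imwrite("pics/lift.png",cv2.resize(sd["pixels"][q[1]-60:q[1]+60,q[0]-80:q[0]+80],(640,480),interpolation=cv2.INTER_CUBIC))
E
```

```text
[ 504.94108939 -170.93845515   95.15845442] [ 1.05125617 -6.67279731 -4.29384158]
0.03 [ 1.  -7.6 -4.8] [ 0.1 -1.9  0.1] 10.44
0.06 [ 1.7 -7.9 -3.8] [ 0.  -1.9  0. ] 10.32
0.1 [ 1.7 -8.1 -4.1] [-0.  -1.9 -0.1] 10.18
0.2 [ 2.2 -7.5 -3.3] [-0.1 -1.9 -0.3] 10.41
0.3 [ 1.6 -7.2 -3.6] [-0.3 -2.  -0.4] 10.51
0.4 [ 0.9 -8.4 -3.6] [-0.4 -2.  -0.5] 10.27
True 36.9
```

View pics/lift.png

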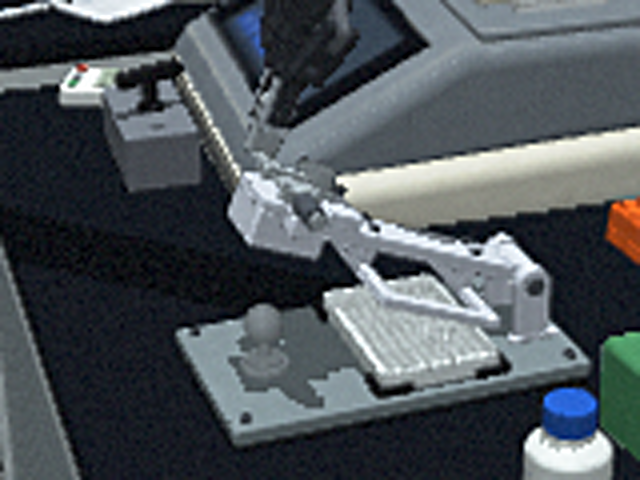

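The arm is off its ball stud (at (263,325)), the plate is in its nest and the driver stands in the stand at (150,80). I'll raise it to 0.70 rad, check the angle and hand in.

Run:
```python
from lift import *
from cell import arm, grab_frame
for t in(.5,.6,.7):
    P,r=pose(t); arm.movel(list(P),60,list(r)); print(t,np.round(arm.get_wrist_force(),1),(np.array(arm.get_position())-P).round(1),round(arm.get_finger_gap(),2))
arm.wait(.5); C=cloud(grab_frame("side")); L=Rn.from_euler('z',-yw).apply((C.reshape(-1,3)-H))
# slope of arm's top edge: highest point per x bin at press y within +-8 (tab line is y=+68)
m=(abs(L[:,1]+67)<10)&(L[:,0]<-20)&(L[:,0]>-100)&(L[:,2]>5); X=np.arange(-95,-20,10); zs=[L[m&(abs(L[:,0]-x)<5),2] for x in X]
X,zs=zip(*[(x,np.percentile(z,90)) for x,z in zip(X,zs) if len(z)>3]); print("arm slope deg",-np.degrees(np.arctan(np.polyfit(X,zs,1)[0])))
print(arm.get_position(),arm.get_eef_rot(),arm.get_finger_gap(),arm.get_gripper_force(),np.abs(arm.get_dq()).max(),arm.get_time())
```

```text
0.5 [-0.1 -7.2 -3.4] [-0.5 -2.1 -0.6] 10.4
0.6 [-0.1 -7.7 -2.2] [-0.6 -2.2 -0.6] 10.34
0.7 [-0.8 -7.4 -1.5] [-0.6 -2.3 -0.6] 10.5
arm slope deg 76.7968650355377
[ 573.0959263  -168.34931277  209.37113863] [3.13733967 0.70067685 0.03924572] 10.369651578213423 78.68488311767578 0.0037787093245386836 38.925
```

```bash
python3 -c "
from cell import arm
print(arm.finish_job())"
```

```text
the job is handed in; nothing more can be done
None
```

I freed the screw to its stop, stood the driver back in the middle hole, pulled the latch, and handed the job in at about 39 s with the gripper holding the arm at about 40°. That angle comes from the tool pose with the grip force steady. My camera check of the slope failed because the gripper was in the view.

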